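# Close the slotted hold-down strap of a dowelling jig

### The job

Close the hold-down strap of the dowelling jig across the pine block: take its ball knob, lift that end, swing the strap about its loose pivot bolt under the overhead arm and let its slot drop over the second bolt, so that the strap lies flat on the front rail with the bolt standing up through the slot; then let go. The pine block must stay in its channel and the sanding block, wax tin and try square lying about must not be pushed around.

Things in the scene. Friction and masses are not known exactly. Their poses are not given: they have to be found in the camera images.
- jig: Wooden dowelling jig, fixed; sizes in mm, in its own frame. Origin on the bench top under the pivot bolt's axis; z up, x from its front to its back (front faces roughly the robot). Base x -130..50, y -112..48. Two rails along y, tops at z 40: back rail x -35..50, front rail x -130..-90; channel between, floor z 18. Back board x 35..50, y -40..40, up to z 156.
- pivot_top (a point): Top of the pivot bolt (jig x 0, y 0, z 74 mm), axes like the jig's. The bolt is 10 mm thick and upright; its nut and 22 mm washer (underside z 56) are loose, which leaves the strap lying on the back rail 10 mm of vertical play, so its free end can be tipped up 30 mm and more.
- overhang_nose (a point): Foremost point of the overhead arm's underside (jig x -128, y 0, z 140 mm), axes like the jig's. The wooden arm is 66 wide, 16 thick, runs from the back board to this round nose (radius 33); two drill bushes hang from it at jig x -62, y +-21, down to z 122. Because of it a gripper must lean outward some 30 to 45 degrees from upright to hold the ball knob of the closed strap.
- seat_mid (a point): Point on the front rail's top (jig x -110, y 0, z 40 mm), axes like the jig's: middle of a T-slot along y. The second bolt stands fixed in it within 8 mm of this point along y, either way, differently each time; its place is not measured: see it or feel it. It is 10 mm thick, upright, 16 mm high above the rail, the last 6 mm a cone down to 5 mm across.
- strap: Loose flat metal strap 152x40x6 mm, about 0.2 kg, its 15 mm hole round the pivot bolt, lying on the back rail. Origin on its underside at the hole's centre, z up; its arm runs along its -x (ends at x +22 and -130). Closed: its x axis is within about 6 degrees of the jig's. Start: turned from that by 66 to 89 degrees anticlockwise from above, so the free end points to the robot's right.
- strap_slot (a point): Centre of the strap's slot, on the strap's underside at its x -110 mm, axes like the strap's. The slot is closed all round, 25 mm along the strap by 14 mm across. Height 40 mm when the strap lies on the rails, about 56 mm when it is propped on the second bolt's tip.
- strap_ball (a point): Centre of the strap's black ball knob, 26 mm across, on a bent 9 mm stem at the free end: strap x -150, z +32 mm, axes like the strap's; height 72 mm when the strap lies flat.
- offcut_pine: Loose pine block, 52x92x20 mm, lying in the jig's channel, top 2 mm below the rails. Origin at the centre of its underside.
- sanding_block: Bystander: cork sanding block, 60x105x32, lying on the bench to the left of the jig (mm). Origin at the centre of its underside.
- wax_tin: Bystander: round wax tin, 69 mm across, 28 high, on the bench in front of the jig's right end (mm). Origin at the centre of its underside.
- tri_square: Bystander: try square, 105x170x17, lying on the bench on the left (mm). Origin at the centre of its underside.
Not all that is in view belongs to the job. Of the things that look like the offcut_pine, the larger one is meant.

How it is judged:
By the outcome, as a careful person would: the job done as asked, in the order asked, and still so for the second after the job is handed in, with the robot touching nothing.
It also fails if it takes over 45 s, if anything falls off the work surface, if the arm or the gripper's body presses on something with over 40 N, if the wrist force passes 120 N, or if a joint passes its speed limit or range.

### The arm

A 6-joint arm with a two-finger parallel gripper is mounted at the origin on a cart in front of the work surface, level with it; the furniture and walls round the work are solid. World frame = base frame: x ahead of the robot, y to its left, z up, the work surface at z = 0. Lengths are in m, angles in degrees, forces in N, time in s.
With the tool pointing down it reaches from about 0.35 to 0.85 m from the base axis. Payload 8.1 kg.
Tool frame: the origin (TCP) lies on the centre line of the jaws, within the pads' length; the fingertips stand 22 mm ahead of it and the grasp point (between the pads) lies 3 mm ahead of it (robot.tips_ahead is the distance from the TCP to the fingertips, in m); z points along the fingers, y is the line along which they close (so a half turn about z gives the same grasp; the last joint's range is limited). The gripper opens to 93 mm and grips with 3 to 60 N. Pads are 15 mm wide; open, the fingers measure 128 mm over their backs; the gripper's body (75 mm by 188 mm) begins 65 mm behind the grasp point.
Start: joints at [59.164, 7.471, 85.268, -0, 87.261, -4.893], TCP at [0.262, 0.54, 0.241] pointing down, gripper open.
Joint ranges: [-169.43, 169.43], [-51.17, 129.36], [1.28, 143.12], [-76.62, 256.62], [0, 156.53], [-152.29, 152.29]. Speed limits (degrees/s): [136.94, 136.94, 159.86, 180, 180, 180].

### API

Orientations are given as a 3x3 rotation matrix whose columns are the frame's x, y, z axes.
In Python, from workcell import robot gives the robot as it stands. Calls block until the motion is done:
- robot.movep(position, orientation): joint-space move of the TCP to a pose.
- robot.line_to(position, speed=0.15, frame=None, until_force=None): straight line of the TCP; frame=None keeps the orientation; speed is the mean speed in m/s. With until_force (N) it stops when the force on the tool has changed by that much, and returns True; else False.
- robot.set_joints(angles): joint-space move.
- robot.grip(opening, grasp_force=None): finger opening in m; grasp_force is the grip in N (None keeps the last); returns when the fingers have stopped.
- robot.wait(seconds).
- robot.inverse_kinematics(position, orientation): joint angles nearest the present ones, or None.
- robot.get_obs(): the state.
- robot.get_image(name): name is "scene" or "top"; returns the picture (400x640x3 uint8, red, green, blue); there is no depth.
- robot.camera_model(name): a dict with "camera_matrix" (3x3 intrinsics, pixels), "k1" (the pictures are not rectified: a ray, as slopes to the right and down, at radius r is drawn at 1 + k1 r^2 times it, then the intrinsics apply), "rvec" (rotation vector, rad) and "tvec" (3), from world to camera coordinates, as OpenCV has them. Camera axes: x right, y down, z forward; pixel columns grow to the right and rows downward; lengths in m; the calibration is good to about 2 mm. A picture is of the moment at which its call begins. camera_model takes no time and is no camera call.
A pose or a line that the arm cannot do raises robot.PlanningError and nothing moves.
- robot.close_job(): hands the job in; it is judged then, once.
The state is a dict: "clock": time; "joint_pos": joint angles; "joint_vel": joint speeds; "joint_torque": joint torques, N m; "ee_pos": TCP position; "ee_rot": TCP orientation; "contact_force": force on the tool from outside, world axes, zero at the start; "moment": the same for the moment, N m; "grip_width": finger opening in m; "gripper_force": force on a finger pad.
Only numpy, scipy, OpenCV 4.12 (cv2) and the standard library are available. Lean on these libraries where they do the work, as an engineer would, in place of code of your own. Each camera call takes 0.05 s, during which the arm holds its last target. There are 200 camera calls.

## Working session

There is one attempt and no reset: what is moved stays moved. The work goes in short steps, each a Python script; the robot and the scene stay as the last script left them, time stands still between calls to the robot, and variables do not carry over. Pictures are saved under pics/ and viewed, at most 10 in all, crops included, and the job is handed in when it is done.

```bash
mkdir -p pics; ls; python3 - <<'E'
from workcell import robot
import cv2,numpy as np
for n in("scene","top"):
    im=robot.get_image(n); cv2.imwrite(f"pics/{n}0.png",im[:,:,::-1])
    m=robot.camera_model(n); R=cv2.Rodrigues(np.array(m["rvec"],float))[0]
    print(n,np.round(m["camera_matrix"],1).tolist(),m["k1"],"cam at",np.round(-R.T@np.array(m["tvec"]).ravel(),3),"fwd",np.round(R[2],2))
o=robot.get_obs();print(o)
E
```

```text
pics
scene [[378.2, 0.0, 324.1], [0.0, 378.2, 195.5], [0.0, 0.0, 1.0]] -0.09190936373835094 cam at [ 0.01  -0.845  0.562] fwd [ 0.48  0.75 -0.45]
top [[368.1, 0.0, 327.7], [0.0, 368.1, 198.4], [0.0, 0.0, 1.0]] -0.06837481641409666 cam at [ 0.357 -0.044  1.274] fwd [ 0.14 -0.01 -0.99]
{'clock': 0.1, 'joint_pos': array([ 5.91621296e+01,  7.51121057e+00,  8.53222474e+01,  3.32295208e-04,
        8.72608667e+01, -4.89504543e+00]), 'joint_vel': array([-0.02850457, -0.08984324, -0.10221734, -0.06705971, -0.03568036,
        0.04159545]), 'joint_torque': array([ 1.43626978e-03, -5.61345077e+01, -4.93094766e+01,  7.69972382e-02,
        2.93808512e-02, -6.16177999e-05]), 'ee_pos': array([0.2622406 , 0.53913726, 0.23969542]), 'ee_rot': array([[-8.99230861e-01,  4.37473586e-01, -8.48872054e-04],
       [ 4.37474385e-01,  8.99229766e-01, -1.41055751e-03],
       [ 1.46249367e-04, -1.63977662e-03, -9.99998645e-01]]), 'contact_force': array([ 0.12596766,  0.33063299, -0.21228462]), 'moment': array([ 0.00133378, -0.02065538,  0.00306412]), 'gripper_force': 0.0, 'grip_width': 0.09314590911843894}
```

View pics/scene0.png

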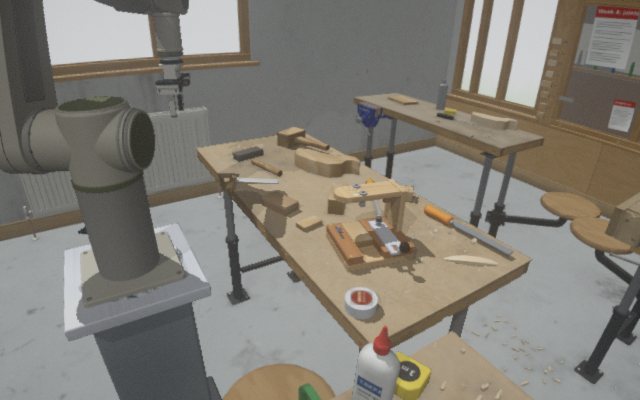

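View pics/top0.png

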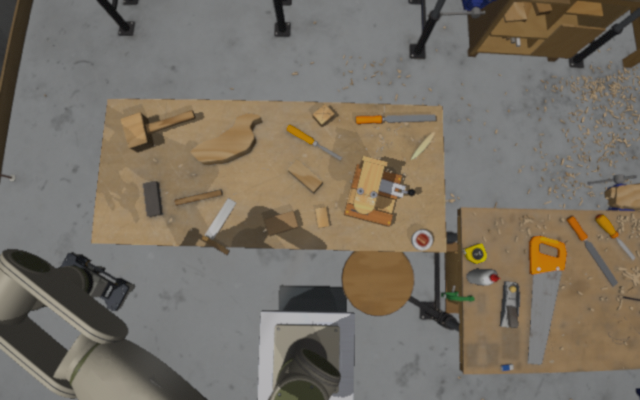

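The scene view shows the jig near (368,235) with the black ball at about (404,246). In the top view the jig is near (375,190), the ball near (412,190) and the wax tin at (423,240). Next I'll take enlarged crops.

```bash
python3 - <<'E'
import cv2
a=cv2.imread("pics/scene0.png")[165:285,315:435];b=cv2.imread("pics/top0.png")[140:240,330:430]
a=cv2.resize(a,(600,600),interpolation=cv2.INTER_CUBIC);b=cv2.resize(b,(600,600),interpolation=cv2.INTER_CUBIC)
cv2.imwrite("pics/a1.png",a);cv2.imwrite("pics/b1.png",b)
E
```

```text
(no output)
```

View pics/a1.png

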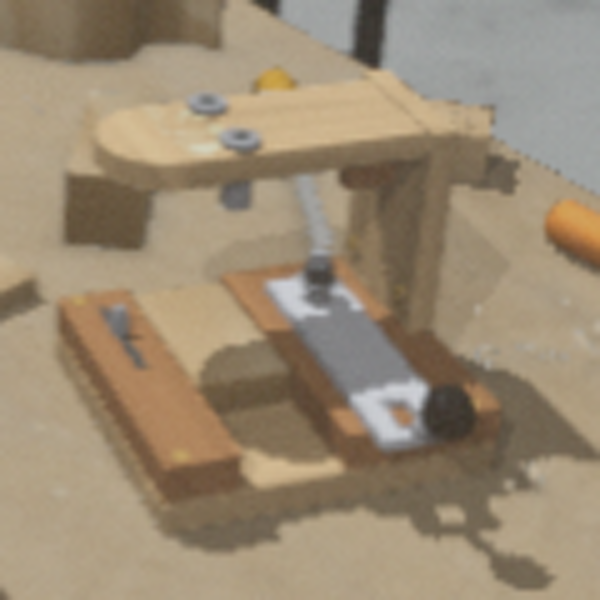

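View pics/b1.png

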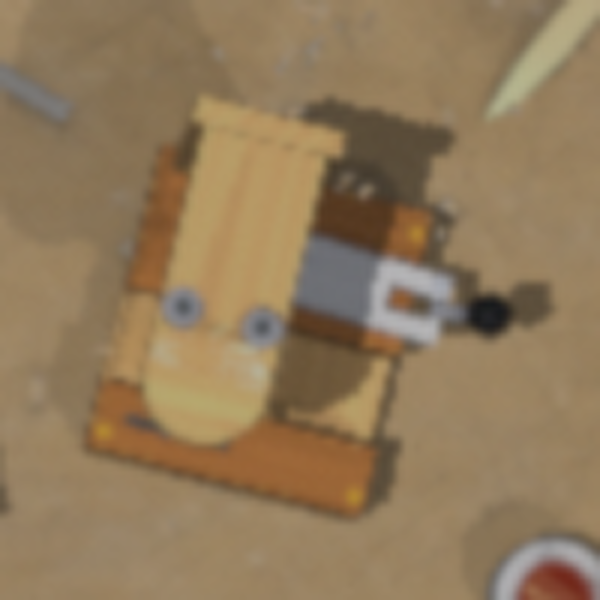

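The scene crop shows the bolt on the front rail at (117,320), the ball at (448,410), the bush tops at (207,103) and (240,138), and the front rail corners. The top crop shows the bush tops at (183,305) and (262,327), the ball at (489,315), and front rail corners at (88,450) and (352,517). I'll cast rays through these points.

```bash
cat > h.py <<'E'
import numpy as np, cv2
from workcell import robot
def ray(n,p):
    m=robot.camera_model(n);K=np.array(m["camera_matrix"]);R=cv2.Rodrigues(np.array(m["rvec"],float))[0];t=np.array(m["tvec"],float).ravel()
    s=(np.array(p)-K[:2,2])/K[0,0]; u=s.copy()
    for _ in range(8): u=s/(1+m["k1"]*(u@u))
    return -R.T@t, R.T@np.array([u[0],u[1],1.])
def onz(n,p,z):
    c,d=ray(n,p); return (c+d*(z-c[2])/d[2])[:2]
def two(p1,p2):
    (a,d),(b,e)=ray("scene",p1),ray("top",p2)
    s=np.linalg.lstsq(np.c_[d,-e],b-a,rcond=None)[0]; P,Q=a+d*s[0],b+e*s[1]
    return (P+Q)/2,np.linalg.norm(P-Q)
def pix(n,p,z):
    m=robot.camera_model(n);K=np.array(m["camera_matrix"]);R=cv2.Rodrigues(np.array(m["rvec"],float))[0]
    c=R@np.array([p[0],p[1],z])+np.array(m["tvec"]).ravel();u=c[:2]/c[2];return u*(1+m["k1"]*(u@u))*K[0,0]+K[:2,2]
def fit(J,W): # 2D rigid
    J,W=np.array(J),np.array(W);a=J-J.mean(0);b=W-W.mean(0)
    th=np.arctan2((a[:,0]*b[:,1]-a[:,1]*b[:,0]).sum(),(a*b).sum())
    R=np.array([[np.cos(th),-np.sin(th)],[np.sin(th),np.cos(th)]]);o=W.mean(0)-R@J.mean(0)
    return o,R,th,(J@R.T+o-W)*1e3
def ball(n,box): # darkest blob centroid in box (x0,y0,x1,y1)
    im=robot.get_image(n);x0,y0,x1,y1=box;g=im[y0:y1,x0:x1].max(2)
    k,l,s,c=cv2.connectedComponentsWithStats((g<60).astype(np.uint8));i=1+s[1:,4].argmax();return c[i]+[x0,y0],s[i]
E
cat > m.py <<'E'
from h import *
A=lambda u,v:(315+(u+.5)/5-.5,165+(v+.5)/5-.5); B=lambda u,v:(330+(u+.5)/6-.5,140+(v+.5)/6-.5)
J=[];W=[]
for n,f,p,z,j in [("top",B,(183,305),.157,(-62,21)),("top",B,(262,327),.157,(-62,-21)),("scene",A,(207,103),.157,(-62,21)),("scene",A,(240,138),.157,(-62,-21)),
 ("top",B,(88,450),.04,(-130,48)),("top",B,(352,517),.04,(-130,-112)),("top",B,(380,447),.04,(-90,-112)),
 ("scene",A,(60,298),.04,(-130,48)),("scene",A,(168,490),.04,(-130,-112)),("scene",A,(243,458),.04,(-90,-112))]:
    J.append(np.array(j)/1e3);W.append(onz(n,f(*p),z))
o,R,th,res=fit(J,W);print("jig",o,np.degrees(th));print(res.round(1))
print("bush two-view z",two(A(207,103),B(183,305)),two(A(240,138),B(262,327)))
bs=ball("scene",(390,235,420,260));bt=ball("top",(404,182,422,200));print(bs,bt)
b,e=two(bs[0],bt[0]);print("ball",b,e);q=R.T@(b[:2]-o)*1e3;print("ball jig",q,np.linalg.norm(q),"ang",np.degrees(np.arctan2(-q[1],-q[0])))
print("bolt top jig",(R.T@(onz("scene",A(115,308),.056)-o)*1e3).round(1),"base",(R.T@(onz("scene",A(124,336),.040)-o)*1e3).round(1))
for y in(-8,0,8):print(y,[ (pix("scene",R@[-.11,y/1e3]+o,z)-[315,165])*5+2 for z in(.04,.056)])
for n in("wax",): print(n,onz("top",(423,240),.028))
E
python3 m.py
```

```text
jig [ 0.59614727 -0.19330527] -13.401599893419393
[[-1.7 -1.1]
 [-1.  -1.2]
 [-3.  -3.6]
 [-3.2 -3.9]
 [ 2.7  0.1]
 [ 0.1 -6.5]
 [-0.8  0.1]
 [-2.4  1. ]
 [ 7.6 13.6]
 [ 1.7  1.5]]
bush two-view z (array([ 0.54208324, -0.15722091,  0.15835805]), np.float64(0.000278168632168036)) (array([ 0.53184674, -0.19806605,  0.15865788]), np.float64(0.0003159234240537161))Traceback (most recent call last):
  File "m.py", line 10, in <module>
    bs=ball("scene",(390,235,420,260));bt=ball("top",(404,182,422,200));print(bs,bt)
  File "h.py", line 24, in ball
    k,l,s,c=cv2.connectedComponentsWithStats((g<60).astype(np.uint8));i=1+s[1:,4].argmax();return c[i]+[x0,y0],s[i]
                                                                          ~~~~~~~~~~~~~~^^
ValueError: attempt to get argmax of an empty sequence
```

```bash
sed -i 's/(g<60)/(g<g.min()+25)/' h.py; sed -i 's/\.157,/.1585,/g; s/("top",B,(352,517),.04,(-130,-112)),//; s/("scene",A,(168,490),.04,(-130,-112)),//' m.py; python3 m.py
```

```text
jig [ 0.59657593 -0.19274545] -13.235105934295621
[[-1.1 -0.8]
 [-0.3 -1. ]
 [-0.7 -0.7]
 [-0.8 -1.1]
 [ 2.9  0.3]
 [-0.1  0.3]
 [-2.2  1.2]
 [ 2.3  1.8]]
bush two-view z (array([ 0.54208324, -0.15722091,  0.15835805]), np.float64(0.000278168632168036)) (array([ 0.53184674, -0.19806605,  0.15865788]), np.float64(0.0003159234240537161))
(array([404.45744681, 247.5       ]), array([10,  7, 10, 12, 94], dtype=int32)) (array([410.9       , 191.96666667]), array([ 4,  8,  7,  5, 30], dtype=int32))
ball [ 0.55612185 -0.33657856  0.07074328] 0.0010156753496605698
ball jig [  -6.44936866 -149.27458191] 149.4138385862752 ang 87.5260896076974
bolt top jig [-112.6    5. ] base [-108.     2.1]
-8 [array([127.27660534, 346.6711876 ]), array([128.71818422, 320.07385198])]
0 [array([121.82616168, 338.64753196]), array([123.21528938, 312.16986663])]
8 [array([116.44922953, 330.73173639]), array([117.78729706, 304.37323673])]
wax [ 0.39843491 -0.38672972]
```

```bash
cat >> h.py <<'E'
O=np.array([.59658,-.19275]);TH=np.radians(-13.235)
def pose(phi,r,z,lean=40,sgn=1,back=.003,off=0):
    """TCP pose holding the ball at strap angle phi (deg), radius r, height z; off: yaw (deg) of the gripper away from radial"""
    a=TH+np.radians(phi);b=np.array([*(O-r*np.array([np.cos(a),np.sin(a)])),z])
    a+=np.radians(off);u=np.array([np.cos(a),np.sin(a),0]);l=np.radians(lean)
    zt=u*np.sin(l)-np.array([0,0,np.cos(l)]);yt=sgn*np.array([-u[1],u[0],0]);return b-back*zt,np.c_[np.cross(yt,zt),yt,zt]
E
python3 - <<'E'
from h import *
im=cv2.imread("pics/scene0.png")[215:245,325:355]
im=cv2.resize(im,(600,600),interpolation=cv2.INTER_CUBIC)
R=np.array([[np.cos(TH),-np.sin(TH)],[np.sin(TH),np.cos(TH)]])
for y in(-8,0,8):
    for z,c in((.04,(255,0,0)),(.056,(0,0,255))):
        p=(pix("scene",R@[-.11,y/1e3]+O,z)-[325,215]+.5)*20;cv2.circle(im,tuple(int(v) for v in p),4,c,-1)
cv2.imwrite("pics/c1.png",im)
for s in(1,-1):
  for lean in (35,42):
    for off in (0,):
      for phi in (87.5,60,30,0,-3):
        for r,z,bk in((.142,.1,.003),(.15,.072,.003),(.15,.072,.1)):
            q=robot.inverse_kinematics(*pose(phi,r,z,lean,s,bk,off))
            if r==.15: print(s,lean,off,phi,bk,None if q is None else np.round(q,0).astype(int).tolist())
E
```

```text
1 35 0 87.5 0.003 [-51, 38, 71, 28, 92, 140]
1 35 0 87.5 0.1 [-54, 38, 62, 27, 102, 142]
1 35 0 60 0.003 None
1 35 0 60 0.1 None
1 35 0 30 0.003 None
1 35 0 30 0.1 None
1 35 0 0 0.003 None
1 35 0 0 0.1 None
1 35 0 -3 0.003 None
1 35 0 -3 0.1 None
1 42 0 87.5 0.003 [-53, 43, 67, 32, 97, 139]
1 42 0 87.5 0.1 [-57, 44, 58, 32, 106, 140]
1 42 0 60 0.003 [-60, 20, 100, 41, 79, 148]
1 42 0 60 0.1 [-66, 16, 96, 38, 88, 149]
1 42 0 30 0.003 None
1 42 0 30 0.1 None
1 42 0 0 0.003 None
1 42 0 0 0.1 None
1 42 0 -3 0.003 None
1 42 0 -3 0.1 None
-1 35 0 87.5 0.003 [-51, 38, 71, 28, 92, -40]
-1 35 0 87.5 0.1 [-54, 38, 62, 27, 102, -38]
-1 35 0 60 0.003 [-57, 17, 100, 35, 76, -27]
-1 35 0 60 0.1 [-62, 12, 96, 33, 85, -26]
-1 35 0 30 0.003 [-57, -11, 129, 40, 58, -4]
-1 35 0 30 0.1 [-65, -23, 129, 37, 72, -3]
-1 35 0 0 0.003 None
-1 35 0 0 0.1 None
-1 35 0 -3 0.003 None
-1 35 0 -3 0.1 None
-1 42 0 87.5 0.003 [-53, 43, 67, 32, 97, -41]
-1 42 0 87.5 0.1 [-57, 44, 58, 32, 106, -40]
-1 42 0 60 0.003 [-60, 20, 100, 41, 79, -32]
-1 42 0 60 0.1 [-66, 16, 96, 38, 88, -31]
-1 42 0 30 0.003 [-62, -10, 132, 49, 60, -15]
-1 42 0 30 0.1 [-72, -22, 132, 44, 74, -13]
-1 42 0 0 0.003 None
-1 42 0 0 0.1 None
-1 42 0 -3 0.003 None
-1 42 0 -3 0.1 None
```

View pics/c1.png

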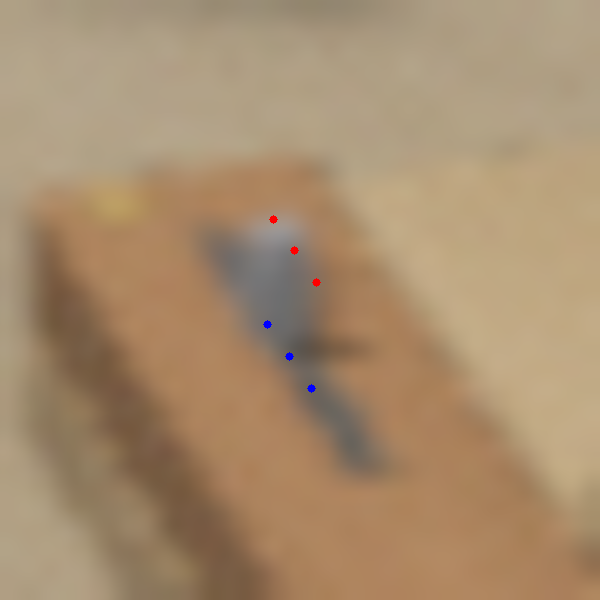

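The bolt tip is at (278,225) and its base at (283,340) in the crop. That puts it about 5.5 mm to the +y side of the slot's middle, and the T-slot's centre matches the prediction. The radial lean isn't reachable near closed, so I'll scan for a constant yaw offset.

```bash
python3 - <<'E'
from h import *
for lean in (30,35,40,45):
  for off in range(0,56,5):
    ok=[]
    for phi in (87.5,45,10,-3):
      ok.append("".join("x" if robot.inverse_kinematics(*pose(phi,r,z,lean,-1,bk,off)) is None else "o" for r,z,bk in((.142,.1,.003),(.15,.072,.003),(.15,.072,.08))))
    print(lean,off,ok)
q=robot.inverse_kinematics(*pose(-3,.142,.1,35,-1,.003,35));print(q)
E
```

```text
30 0 ['ooo', 'ooo', 'ooo', 'oxx']
30 5 ['ooo', 'ooo', 'ooo', 'oxx']
30 10 ['ooo', 'ooo', 'ooo', 'oox']
30 15 ['ooo', 'ooo', 'ooo', 'oox']
30 20 ['ooo', 'ooo', 'ooo', 'ooo']
30 25 ['ooo', 'ooo', 'ooo', 'ooo']
30 30 ['ooo', 'ooo', 'ooo', 'ooo']
30 35 ['ooo', 'ooo', 'ooo', 'ooo']
30 40 ['ooo', 'ooo', 'ooo', 'ooo']
30 45 ['ooo', 'ooo', 'ooo', 'ooo']
30 50 ['ooo', 'ooo', 'ooo', 'ooo']
30 55 ['ooo', 'ooo', 'ooo', 'ooo']
35 0 ['ooo', 'ooo', 'oxx', 'xxx']
35 5 ['ooo', 'ooo', 'oox', 'xxx']
35 10 ['ooo', 'ooo', 'ooo', 'xxx']
35 15 ['ooo', 'ooo', 'ooo', 'xxx']
35 20 ['ooo', 'ooo', 'ooo', 'oxx']
35 25 ['ooo', 'ooo', 'ooo', 'oox']
35 30 ['ooo', 'ooo', 'ooo', 'ooo']
35 35 ['ooo', 'ooo', 'ooo', 'ooo']
35 40 ['ooo', 'ooo', 'ooo', 'ooo']
35 45 ['ooo', 'ooo', 'ooo', 'ooo']
35 50 ['ooo', 'ooo', 'ooo', 'ooo']
35 55 ['ooo', 'ooo', 'ooo', 'ooo']
40 0 ['ooo', 'ooo', 'xxx', 'xxx']
40 5 ['ooo', 'ooo', 'xxx', 'xxx']
40 10 ['ooo', 'ooo', 'oxx', 'xxx']
40 15 ['ooo', 'ooo', 'ooo', 'xxx']
40 20 ['ooo', 'ooo', 'ooo', 'xxx']
40 25 ['ooo', 'ooo', 'ooo', 'xxx']
40 30 ['ooo', 'ooo', 'ooo', 'oox']
40 35 ['ooo', 'ooo', 'ooo', 'ooo']
40 40 ['ooo', 'ooo', 'ooo', 'ooo']
40 45 ['ooo', 'ooo', 'ooo', 'ooo']
40 50 ['ooo', 'ooo', 'ooo', 'ooo']
40 55 ['ooo', 'ooo', 'ooo', 'ooo']
45 0 ['ooo', 'ooo', 'xxx', 'xxx']
45 5 ['ooo', 'ooo', 'xxx', 'xxx']
45 10 ['ooo', 'ooo', 'xxx', 'xxx']
45 15 ['ooo', 'ooo', 'oox', 'xxx']
45 20 ['ooo', 'ooo', 'ooo', 'xxx']
45 25 ['ooo', 'ooo', 'ooo', 'xxx']
45 30 ['ooo', 'ooo', 'ooo', 'xxx']
45 35 ['ooo', 'ooo', 'ooo', 'oox']
45 40 ['ooo', 'ooo', 'ooo', 'ooo']
45 45 ['oox', 'ooo', 'ooo', 'ooo']
45 50 ['oox', 'ooo', 'ooo', 'ooo']
45 55 ['oox', 'ooo', 'ooo', 'ooo']
[-48.08590066 -24.19382452 135.81184634  37.85939208  59.24178844
   5.88187891]
```

```bash
cat >> h.py <<'E'
L,OFF=35,30
def P(phi,r,z,back=.003): return pose(phi,r,z,L,-1,back,OFF)
def st(m=""):
    o=robot.get_obs();R=o["ee_rot"];b=np.array(o["ee_pos"])+.003*R[:,2];d=b[:2]-O;c,s=np.cos(TH),np.sin(TH)
    q=np.array([c*d[0]+s*d[1],-s*d[0]+c*d[1],b[2]])*1e3
    print(m,"t%.2f"%o["clock"],"grasp jig",q.round(1),"F",np.round(o["contact_force"],1),"w%.4f"%o["grip_width"],"g%.1f"%o["gripper_force"]);return o
E
python3 - <<'E'
from h import *
p,R=P(87.5,.1494,.072,.1)
robot.movep([.32,-.3,.30],np.array([[0,1,0],[1,0,0],[0,0,-1.]]) if 0 else R); st("way")
robot.movep(p,R);robot.grip(.06,25);st("pre")
print(robot.line_to(P(87.5,.1494,.072)[0],speed=.1,until_force=8));st("at")
robot.grip(.0,25);st("grip")
for n in("scene","top"):cv2.imwrite(f"pics/{n}2.png",robot.get_image(n)[:,:,::-1])
a=cv2.resize(cv2.imread("pics/scene2.png")[140:290,290:490],(800,600),interpolation=cv2.INTER_CUBIC);cv2.imwrite("pics/a2.png",a)
E
```

```text
way t3.21 grasp jig [-245.1 -165.6  297.5] F [-0.5  0.8 -0. ] w0.0928 g0.0
pre t5.11 grasp jig [  19.1 -198.6  151.3] F [-0.1  1.2 -0.5] w0.0599 g0.0
False
at t6.22 grasp jig [  -6.  -149.8   72.8] F [ 0.2  0.3 -0.4] w0.0600 g0.0
grip t6.89 grasp jig [  -6.5 -149.3   72. ] F [ 0.1 -0.3  0.5] w0.0249 g25.0
```

View pics/a2.png

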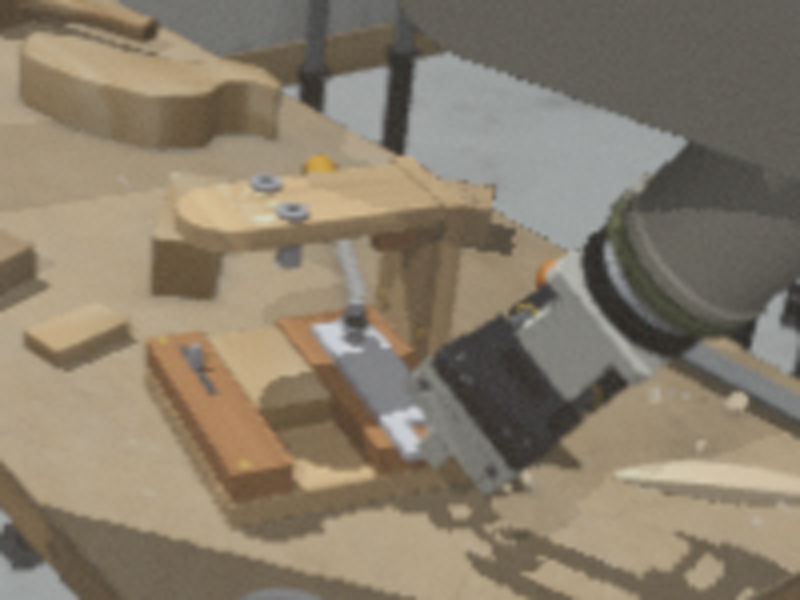

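The ball is gripped: the jaw width is 24.9 mm and the strap hasn't moved. Now I'll lift it and swing to about 15° short of closed, watching the forces.

```bash
python3 - <<'E'
from h import *
for r,z in((.1475,.082),(.1445,.092),(.142,.101)):
    robot.line_to(P(87.5,r,z)[0],speed=.04);st("lift")
for phi in np.arange(77,11,-10.8):
    p,R=P(phi,.142,.101);robot.line_to(p,speed=.08,frame=R);o=st("%.0f"%phi)
    if np.linalg.norm(o["contact_force"])>25: print("STOP");break
cv2.imwrite("pics/scene3.png",robot.get_image("scene")[:,:,::-1])
a=cv2.resize(cv2.imread("pics/scene3.png")[140:290,290:490],(800,600),interpolation=cv2.INTER_CUBIC);cv2.imwrite("pics/a3.png",a)
E
```

```text
lift t7.40 grasp jig [  -6.2 -147.4   82.4] F [ 0.5  1.2 -1.6] w0.0251 g25.0
lift t7.81 grasp jig [  -6.1 -144.4   92.5] F [-0.6 -1.1 -2.2] w0.0248 g25.0
lift t8.19 grasp jig [  -6.  -141.9  101.4] F [-0.2  0.2 -2.2] w0.0242 g25.0
77 t8.67 grasp jig [ -32.  -138.6  101.4] F [-0.7 -0.1 -1.1] w0.0248 g25.0
66 t9.16 grasp jig [ -56.7 -129.9  101.4] F [-0.3 -0.1 -1.7] w0.0245 g25.0
55 t9.65 grasp jig [ -79.9 -117.   101.4] F [ 0.5 -0.2 -2.9] w0.0251 g25.0
45 t10.14 grasp jig [-100.4 -100.   101.5] F [ 0.4  0.3 -2.4] w0.0249 g25.0
34 t10.63 grasp jig [-117.3  -79.5  101.6] F [ 0.5  0.7 -1.9] w0.0244 g25.0
23 t11.12 grasp jig [-130.   -56.1  101.7] F [-0.6  0.9 -2.6] w0.0243 g25.0
12 t11.62 grasp jig [-138.1  -30.6  101.7] F [ 0.  -0.6 -2.4] w0.0245 g25.0
```

View pics/a3.png

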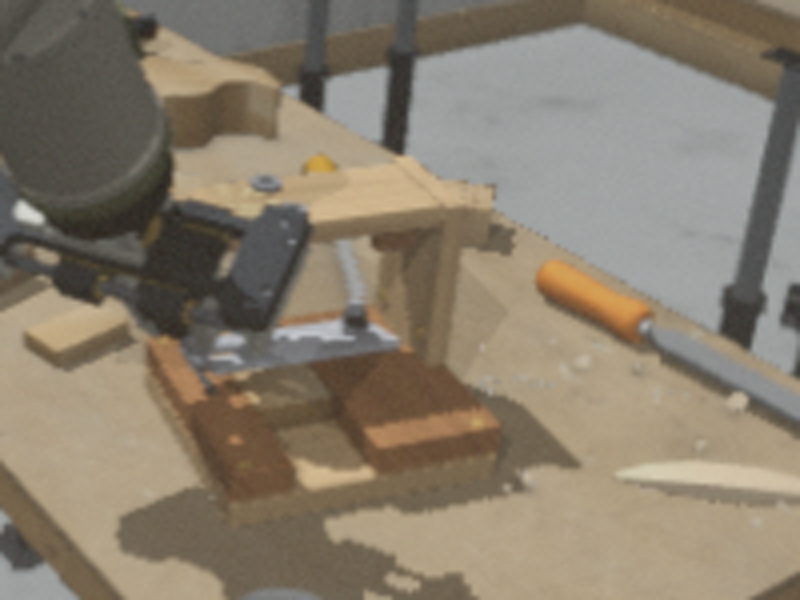

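The strap is tipped up, swinging freely under the arm, and clear of the bolt tip. I'll go to the closed angle and lower it with force sensing.

```bash
python3 - <<'E'
from h import *
for phi in (6,1,-2.9):
    p,R=P(phi,.142,.101);h=robot.line_to(p,speed=.06,frame=R,until_force=15);st("%.1f %s"%(phi,h))
for r,z in((.1445,.092),(.1470,.084),(.149,.078),(.150,.073)):
    h=robot.line_to(P(-2.9,r,z)[0],speed=.03,until_force=8);st("down %s"%h)
    if h: break
E
```

```text
6.0 False t12.07 grasp jig [-140.8  -15.3  101.5] F [-0.2  1.  -1.8] w0.0248 g25.0
1.0 False t12.43 grasp jig [-141.7   -2.8  101.4] F [ 0.1  0.2 -2.1] w0.0246 g25.0
-2.9 False t12.75 grasp jig [-141.6    7.   101.4] F [-1.1  0.7 -2.1] w0.0246 g25.0
down False t13.21 grasp jig [-144.5    7.2   91.7] F [ 0.   0.1 -1.3] w0.0245 g25.0
down False t13.64 grasp jig [-147.     7.6   83.8] F [-0.2 -0.2 -1.1] w0.0243 g25.0
down False t14.00 grasp jig [-149.1    7.7   77.6] F [-0.7  0.4 -1.3] w0.0242 g25.0
down False t14.32 grasp jig [-149.9    7.7   72.7] F [-0.3 -0.6 -0.5] w0.0245 g25.0
```

It went down to 72.7 mm without propping, which matches a seated strap. I'll release, back off and check by picture.

```bash
python3 - <<'E'
from h import *
robot.line_to(P(-2.9,.150,.0722)[0],speed=.02);st()
robot.grip(.05);st("open")
robot.line_to(P(-2.9,.150,.0722,.08)[0],speed=.1);st("back")
p=np.array(robot.get_obs()["ee_pos"]);
robot.movep([.30,-.32,.30],P(87.5,.15,.07)[1]);st("away")
a=robot.get_image("scene");cv2.imwrite("pics/scene4.png",a[:,:,::-1]);b=robot.get_image("top");cv2.imwrite("pics/top4.png",b[:,:,::-1])
f=lambda i,x,y:cv2.resize(i[y:y+120,x:x+80],(400,600),interpolation=cv2.INTER_CUBIC)
cv2.imwrite("pics/a4.png",np.hstack([f(a,325,165),f(b,345,140)])[:,:,::-1])
E
```

```text
t14.57 grasp jig [-149.8    7.6   72.2] F [-0.5  0.4 -0.7] w0.0246 g25.0
open t15.20 grasp jig [-149.8    7.6   72.2] F [-0.   0.3 -0.3] w0.0498 g0.0
back t16.12 grasp jig [-189.2  -12.4  134.8] F [-0.4  0.3 -0.6] w0.0495 g0.0
away t17.42 grasp jig [-260.2 -189.7  296.9] F [0.3 0.4 0.1] w0.0499 g0.0
```

View pics/a4.png

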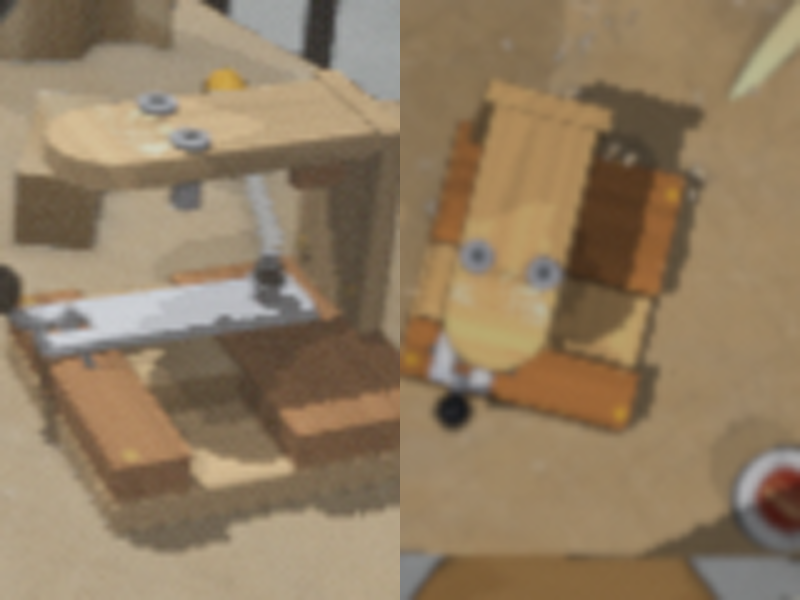

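The strap lies across the block, and a grey bolt head stands in the slot at left crop (70,318). The pine block is still in the channel and the wax tin hasn't moved. A two-view check of the ball height comes next, then I'll hand in.

```bash
python3 - <<'E'
from h import *
s=ball("scene",(314,212,334,232));t=ball("top",(348,214,364,230));b,e=two(s[0],t[0]);d=b[:2]-O;c,n=np.cos(TH),np.sin(TH)
print(s,t,"jig",c*d[0]+n*d[1],-n*d[0]+c*d[1],"z",b[2],e)
if abs(b[2]-.071)<.006: print(robot.close_job())
E
```

```text
(array([323.80645161, 222.67741935]), array([ 5,  7, 10,  9, 62], dtype=int32)) (array([355.29166667, 221.5       ]), array([ 5,  5,  5,  6, 24], dtype=int32)) jig -0.1493969325450071 0.0074964749860166255 z 0.07117686125939529 0.0004469814767370948
the job is handed in; nothing more can be done
None
```

The strap is closed: it lies flat on the front rail with the bolt standing up through its slot (ball knob measured at 71 mm, 72 mm when flat), the pine block is still in its channel, no bystander was touched, and the job was handed in at about 17.5 s; no verdict was returned.

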